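# Close a joiner's rail clamp with the loose square key

## Task

Take the loose square-shank key out of its wooden rest, push it gently down the well of the clamping jig until it drops fully home in the recessed square socket, and turn it clockwise until the steel jaw is closed against the wooden rail, without forcing it. Leave the key standing seated in the socket with the gripper clear; touch the jig only with the key, and do not disturb the glue bottle, the wood offcut or the brush.

Things in the scene. Friction and masses are not known exactly. Their poses are not given: they have to be found in the camera images.
- key_grip (a point): Centre of the grip bar of the loose steel T-key (about 120 g), which starts upright in its rest, bar on top. Bar 60 long (key x) x 14 thick (y) x 24 high; z up. Below it: round stem 14 across, 15 high; round collar 40 across, 5 thick; square shank 16 x 16 (sides parallel to key x and y), 32 long, foot tapered to 15.4 over its last 1.5. This point is 32 above the collar's underside.
- key_tip (a point): Centre of the foot of the key's shank, 64 straight below key_grip; same axes.
- rest: Fixed dark wooden block 70 x 70 x 40 high in which the key stands: its shank hangs in a 28 round hole in the middle, the collar lies on the block's top. Origin at the centre of the underside, z up.
- jig: Fixed clamping jig; origin under the socket's axis at bench level, z up. Plywood baseboard 180 (x) x 205 (y -60 to +145) x 12; on it a grey metal housing 100 x 90, flat top 57 above the bench, with a round well 32 across, 14 deep in its middle and the square socket at its bottom. Along its +y side: steel jaw, then the light wooden rail (170 x 40, top 48 up) against a fence.
- socket_mouth (a point): Centre of the square socket's mouth in the flat steel face at the bottom of the well, 43 above the bench, on the turning axis; axes as jig, they do not turn with the socket. Hole 17.1 square, 20 deep; the key must be within about 0.1 rad to enter. Home: collar on the housing's top, key foot 18 below this point.
- socket_axis (a point): A point on the socket's axis, level with the housing's top (14 above the mouth). The socket's own angle is not measured: it starts anywhere from square with the jig's axes to 1.15 rad clockwise of that, seen from above; the key also fits at every further quarter turn. The socket keeps its angle (0.1 N m friction) until turned; clockwise it runs to that 1.15 rad mark and there picks up the cam.
- jaw (a joint): Travel of the steel jaw (block 70 x 22 x 26) towards the rail: 0 = open (start), 0.0088 m = closed on the rail. Past its free play the socket drives the cam (about 0.15 N m), jaw 19.6 mm per rad clockwise, to a hard stop 0.45 rad on: socket 1.6 rad clockwise of square. The loose fit adds up to 0.1 rad of key turn. The jaw stays where it is left. More than 60 N between key and jig is forcing.
- key: The whole key; origin at the foot of the shank, axes as key_grip.
- glue_mid (a point): Bystander: white glue bottle, 52 across, 130 high, standing; its middle, 65 up.
- offcut_mid (a point): Bystander: dark wood offcut 90 x 60 x 28, lying; its middle.
- brush_mid (a point): Bystander: bench brush lying flat, its long axis x; a point at its middle, 10 up.

How it is judged:
By the outcome, as a careful person would: the job done as asked, in the order asked, and still so for the second after the job is handed in, with the robot touching nothing.
It also fails if it takes over 72 s, if anything falls off the work surface, if the arm or the gripper's body presses on something with over 40 N, if the wrist force passes 120 N, or if a joint passes its speed limit or range.

## Robot

A 6-joint arm with a two-finger parallel gripper is mounted at the origin on the work surface. World frame = base frame: x ahead of the robot, y to its left, z up, the work surface at z = 0. Lengths are in mm, angles in degrees, forces in N, time in s.
With the tool pointing down it reaches from about 300 to 750 mm from the base axis. Payload 8.5 kg.
Tool frame: the origin (TCP) lies at the centre of the arm's flange, where the gripper is bolted on; the fingertips stand 166 mm ahead of it and the grasp point (between the pads) lies 147 mm ahead of it; x points along the fingers, y is the direction in which the jaws open and shut, and the axes are right-handed (so a half turn about x gives the same grasp; the last joint's range is limited). The gripper opens to 88 mm and grips with 3 to 60 N. Pads are 18 mm wide; open, the fingers measure 123 mm over their backs; the gripper's body (75 mm by 187 mm) begins 45 mm behind the grasp point.
Start: joints at [51.263, 21.807, 74.336, -0, 83.858, -12.336], TCP at [244.555, 492.62, 404.748] pointing down, gripper open.
Joint ranges: [-178.18, 178.18], [-50.72, 133.34], [12.68, 142.11], [-81.47, 261.47], [9.98, 163.14], [-165.26, 165.26]. Speed limits (degrees/s): [136.94, 136.94, 180, 180, 180, 180].

## Interface

Orientations are given as a 3x3 rotation matrix whose columns are the frame's x, y, z axes.
In Python, from plant import sensors, vision, job, models gives the robot as it stands. The module is installed in compiled form; this text tells all that it offers.
- The arm moves only by the tool apply_moves, never from a script. Its argument "deltas" is a list of rows, each a list of 7 numbers: the shift along the world's x, y, z normalised to -1 to 1, where 1 is 15 cm, then the turn, a rotation vector about the world's x, y, z normalised to -1 to 1, where 1 is 0.08 rad, then the closure, from 0 (fully open) to 1 (shut). In form: [[dx, dy, dz, wx, wy, wz, gripper], ...]. A call has exactly 5 rows; each row shifts and turns the commanded pose from where the row before left it; what a row does not reach is not made up. A row lasts 1/12 s, in which the tool goes at most 41.7 mm and 7.16 degrees, less where a joint would pass 70% of its speed; a pose out of reach is approached as far as the arm can. A call with a number of a shift or a turn outside -1 to 1 is refused whole. A call with a gripper value outside its range is refused whole. The fingers move at their own pace and stop on an object; the grip force is fixed at half the most. Time passes only in rows, so rows that do not move let the fingers close, or fill a call up. It gives the time, the measured TCP pose, the force and the opening at its end, in the units of the state.
- sensors.get_state(): the state, without advancing time (a new reading comes with each control period).
- vision.read_camera(name): name is "side" or "top" or "wrist"; returns a dict with "image" (420x560x3 uint8, red, green, blue), "fx", "fy", "cx", "cy" (pixels), "k1" (the pictures are not rectified: a ray, as slopes to the right and down, at radius r is drawn at 1 + k1 r^2 times it, then the intrinsics apply), "rvec" (rotation vector, rad) and "tvec" (3), from world to camera coordinates, as OpenCV has them. Camera axes: x right, y down, z forward; pixel columns grow to the right and rows downward; lengths in mm; the calibration is good to about 2 mm. A picture is of the moment at which its call begins. There is no depth.
- job.close_job(): hands the job in, once; it reports no verdict.
Trained networks look in the newest picture that a camera, given by its name, has taken for a name from the list of things; names that differ only in an ending like _2 or _b are one class to them, and where a whole thing is asked for, a point or a joint stands for the part that bears it (a point fixed in the world has none). Each returns a list of dicts, best first, with "score" (0 to 1); they miss things now and then, are a little off and sometimes report something else, mostly with a low value. They report only what shows in the picture. A call takes as long as a camera call.
- models.silhouettes(camera, target): "mask" (420x560 bool, what is visible of it) and "location" ([column, row] in pixels, amid what is visible of it).
The state is a dict: "time": time; "q": joint angles; "dq": joint speeds; "joint_torque": joint torques, N m; "ee_pos": TCP position; "orientation": TCP orientation; "contact_force": force on the tool from outside, world axes, zero at the start; "torque": the same for the moment, N m; "opening": opening from 0.0 (shut) to 1.0 (fully open).
Only numpy, scipy, OpenCV 4.12 (cv2) and the standard library are available. Lean on these libraries where they do the work, as an engineer would, in place of code of your own. Each camera call takes 0.05 s, during which the arm holds its last target.

## Working session

There is one attempt and no reset: what is moved stays moved. The work goes in short steps, Python scripts to look and compute and a tool call to move; the robot and the scene stay as the last step left them, time stands still between calls to the robot, and variables do not carry over. Pictures are saved under pics/ and viewed, and the job is handed in when it is done.

Besides the shell and the picture viewer there is one more tool, called after ">>>" as a command line: name --pt "numbers of a row" for each row, then --argument value for the rest. apply_moves: Moves the arm, as the interface text tells. Its arguments: {"type":"object","properties":{"deltas":{"type":"array"}},"required":["deltas"]}

```bash
mkdir -p pics; python3 - <<'E'
from plant import sensors, vision, job, models
import cv2,numpy as np
s=sensors.get_state(); print(s)
for n in ["side","top","wrist"]:
    c=vision.read_camera(n); cv2.imwrite(f"pics/{n}0.png",c["image"][:,:,::-1])
    print(n,{k:v for k,v in c.items() if k!="image"})
E
```

```text
{'time': 0.0, 'q': array([ 5.12613390e+01,  2.18384377e+01,  7.43845411e+01, -6.23984147e-04,
        8.38596284e+01, -1.23370711e+01]), 'dq': array([ 0.01016692, -0.11184108, -0.01740283, -0.01391604, -0.10385578,
        0.02161496]), 'joint_torque': array([-6.07914390e-04, -4.37944114e+01, -2.24550176e+01,  7.12901889e-02,
        3.53458780e-02, -1.59481751e-04]), 'ee_pos': array([244.5397415 , 492.58123923, 404.16278288]), 'orientation': array([[-8.93767731e-04,  4.44658352e-01,  8.95699811e-01],
       [-1.13136676e-03,  8.95699146e-01, -4.44659151e-01],
       [-9.99998961e-01, -1.41078700e-03, -2.97475313e-04]]), 'contact_force': array([-0.39703757, -0.47093537, -0.59514615]), 'torque': array([-0.0009216 , -0.02192995,  0.00333007]), 'opening': 0.9970779541912271}
side {'fx': 448.5635367506034, 'fy': 448.5635367506034, 'cx': 282.72004715547297, 'cy': 207.20126106970028, 'k1': -0.1498272814420915, 'rvec': array([ 0.13483968, -2.7987436 ,  1.38259188]), 'tvec': array([553.52217283, 207.79133566, 849.96581056])}
top {'fx': 413.05332016431777, 'fy': 413.05332016431777, 'cx': 273.88085889549825, 'cy': 212.02398604543646, 'k1': -0.11105201618659787, 'rvec': array([ 2.14983176, -2.13506992,  0.22977097]), 'tvec': array([-164.02184042,  590.01933994,  750.62206561])}
wrist {'fx': 357.10671738820406, 'fy': 357.10671738820406, 'cx': 285.0666274254511, 'cy': 213.95765099785038, 'k1': -0.017580235470297165, 'rvec': array([-2.47453948, -1.53429182, -0.19981928]), 'tvec': array([-549.80073423,  -36.1700865 ,  389.29108011])}
```

View pics/side0.png

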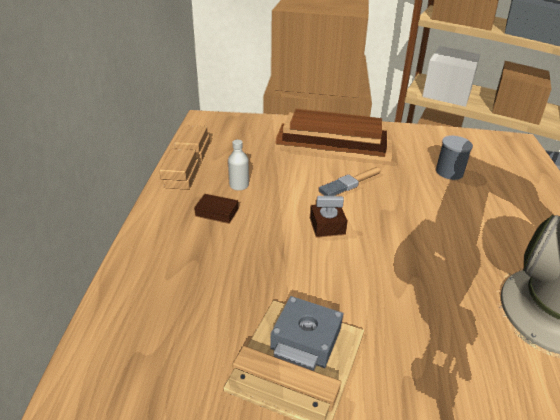

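View pics/top0.png

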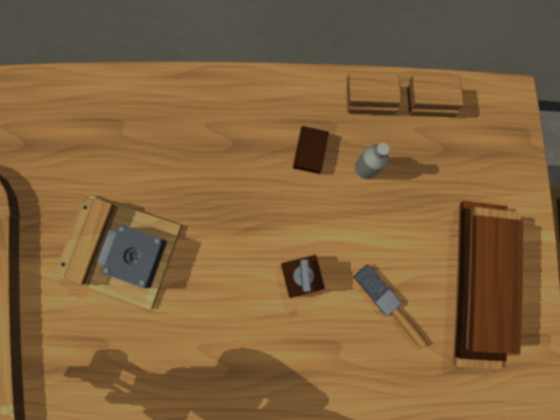

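View pics/wrist0.png

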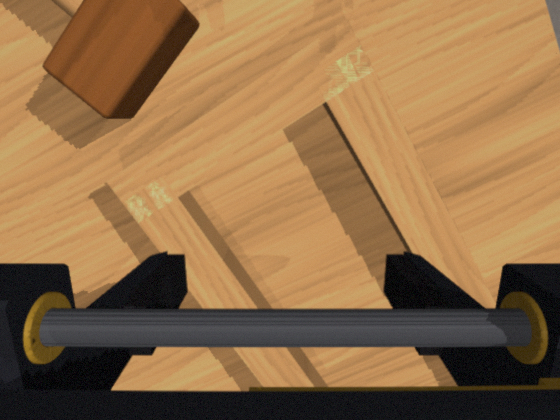

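```bash
cat > h.py <<'E'
from plant import sensors, vision, job, models
import cv2,numpy as np
def cam(n):
    c=vision.read_camera(n); c["K"]=np.array([[c["fx"],0,c["cx"]],[0,c["fy"],c["cy"]],[0,0,1]]); c["D"]=np.array([c["k1"],0,0,0.]); c["R"]=cv2.Rodrigues(np.array(c["rvec"]))[0]; return c
def proj(c,P): return cv2.projectPoints(np.asarray(P,float).reshape(-1,1,3),np.array(c["rvec"]),np.array(c["tvec"]),c["K"],c["D"])[0].reshape(-1,2)
def back(c,px,z):
    u=cv2.undistortPoints(np.asarray(px,float).reshape(-1,1,2),c["K"],c["D"]).reshape(-1,2)
    d=np.c_[u,np.ones(len(u))]@c["R"]; o=-c["R"].T@np.array(c["tvec"])
    return o+d*((np.asarray(z)-o[2])/d[:,2])[:,None]
def save(c,name,box=None,s=1,pts=()):
    im=c["image"][:,:,::-1].copy()
    if box: x0,y0,x1,y1=box
    else: x0,y0,x1,y1=0,0,560,420
    im=cv2.resize(im[y0:y1,x0:x1],None,fx=s,fy=s,interpolation=cv2.INTER_CUBIC)
    for p in pts: cv2.circle(im,(int(round((p[0]-x0+.5)*s)),int(round((p[1]-y0+.5)*s))),2,(0,255,0),-1)
    cv2.imwrite("pics/"+name,im)
E
python3 - <<'E'
from h import *
zs={"key_grip":66,"rest":20,"jig":20,"jaw":30,"glue_mid":65,"offcut_mid":14,"brush_mid":10,"socket_mouth":43,"key":60}
for n in ["top","side"]:
    c=cam(n); print(n,-c["R"].T@c["tvec"])
    for t,z in zs.items():
        for r in models.silhouettes(n,t)[:2]:
            if r["score"]<.3: continue
            m=r["mask"]; print(t,round(r["score"],2),np.round(r["location"],1),m.sum(),np.round(back(c,[r["location"]],z)[0],1))
    if n=="top": save(c,"t1.png",(50,180,350,330),2.6)
    else: save(c,"s1.png",(220,180,380,420),2.4)
E
```

```text
top [ 446.78247821 -133.13611489  849.18764894]
key_grip 0.73 [302.8 276.3] 433 [ 466.7 -214.6   66. ]
rest 0.94 [290.5 275.6] 840 [ 469.2 -194.8   20. ]
jig 0.7 [116.2 249.8] 9066 [517.1 156.7  20. ]
jaw 0.76 [107.9 243. ] 283 [529.6 171.1  30. ]
glue_mid 0.57 [372.4 160.4] 899 [ 696.9 -357.4   65. ]
offcut_mid 0.81 [307.7 148.9] 1293 [ 736.1 -232.9   14. ]
brush_mid 0.74 [117.6 251.1] 9237 [515.3 157.1  10. ]
brush_mid 0.64 [384.4 296.9] 1448 [ 426.2 -387.3   10. ]
socket_mouth 0.85 [119.1 250.6] 9153 [513.6 142.8  43. ]
socket_mouth 0.59 [370.  161.2] 947 [ 702.1 -358.5   43. ]
key 0.83 [301.2 276.7] 392 [ 466.1 -212.2   60. ]
side [520.42804529 594.4225483  669.19533611]
key_grip 0.9 [329.9 204.6] 481 [ 469.2 -212.5   66. ]
rest 0.9 [327.1 225.2] 793 [ 471.5 -195.3   20. ]
jig 0.92 [295.8 360.9] 11535 [520.1 166.3  20. ]
jaw 0.81 [297.4 356.9] 744 [517.9 164.9  30. ]
glue_mid 0.92 [241.  162.5] 841 [ 694.9 -366.2   65. ]
glue_mid 0.58 [295.7 360.6] 11353 [520.3 195.4  65. ]
offcut_mid 0.84 [215.6 207. ] 931 [ 738.  -240.9   14. ]
brush_mid 0.69 [296.2 359.7] 11581 [519.6 157.2  10. ]
brush_mid 0.65 [342.9 185.1] 663 [ 430.6 -376.    10. ]
socket_mouth 0.87 [297.8 360.1] 11487 [517.  179.6  43. ]
key 0.76 [332.  200.9] 482 [ 463.9 -235.2   60. ]
```

View pics/t1.png

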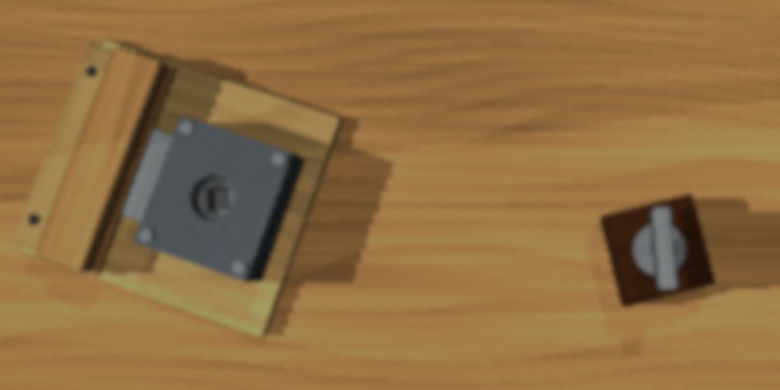

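View pics/s1.png

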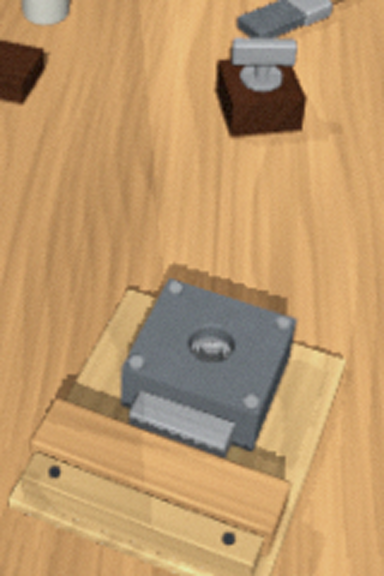

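```bash
python3 - <<'E'
from h import *
c=cam("wrist"); s=sensors.get_state(); R=s["orientation"]
o=-c["R"].T@c["tvec"]; print("cam in tool",R.T@(o-s["ee_pos"])); print("cam axes in tool\n",np.round(R.T@c["R"].T,3))
c=cam("top")
pts=np.array([(180,118),(300,155),(248,278),(135,240)])/2.6+[50,180]
P=back(c,pts,57.); print(P, P.mean(0)); 
for i in range(4): print(np.linalg.norm(P[i]-P[i-1]),np.degrees(np.arctan2(*(P[i]-P[i-1])[1::-1])))
print("well",back(c,[np.array((213,197))/2.6+[50,180]],57.))
b=np.array([(662,207),(667,290)])/2.6+[50,180];B=back(c,b,76.+0);print(B,B.mean(0),np.degrees(np.arctan2(*(B[1]-B[0])[1::-1])))
E
```

```text
cam in tool [ 19.77739665   0.52230485 -65.67405668]
cam axes in tool
 [[ 0.    -0.259  0.966]
 [ 1.    -0.    -0.   ]
 [ 0.     0.966  0.259]]
[[561.52079542 140.94673317  57.        ]
 [534.86457253  48.88475821  57.        ]
 [444.21686765  83.2289824   57.        ]
 [470.3102252  169.1279798   57.        ]] [502.7281152  110.54711339  57.        ]
95.46491911147055 -17.169532205771713
95.84342154323852 -106.14818832371046
96.93571135172654 159.24951305462753
89.77472396442528 73.10290262008807
well [[502.90562553 112.29993551  57.        ]]
[[ 497.46646655 -217.22636821   76.        ]
 [ 438.3555488  -220.39162387   76.        ]] [ 467.91100767 -218.80899604   76.        ] -176.93486825389402
```

>>> apply_moves --pt "0.124 -0.169 -0.046 0 0 0.384 0" --pt "0.124 -0.169 -0.046 0 0 0.384 0" --pt "0.124 -0.169 -0.046 0 0 0.384 0" --pt "0.124 -0.169 -0.046 0 0 0.384 0" --pt "0.124 -0.169 -0.046 0 0 0.384 0"

```text
time: 1.67
ee_pos: [338.1, 364.6, 370.1]
orientation: [[0.0, 0.301, 0.954], [0.0, 0.954, -0.301], [-1.0, 0.0, 0.0]]
contact_force: [0.4, 0.7, -0.2]
opening: 1.001
```

>>> apply_moves --pt "0.124 -0.169 -0.046 0 0 0.384 0" --pt "0.124 -0.169 -0.046 0 0 0.384 0" --pt "0.124 -0.169 -0.046 0 0 0.384 0" --pt "0.124 -0.169 -0.046 0 0 0.384 0" --pt "0.124 -0.169 -0.046 0 0 0.384 0"

```text
time: 2.08
ee_pos: [431.2, 237.8, 335.6]
orientation: [[0.0, 0.151, 0.988], [0.0, 0.988, -0.151], [-1.0, 0.0, 0.0]]
contact_force: [0.8, 1.9, 0.4]
opening: 0.999
```

>>> apply_moves --pt "0.124 -0.169 -0.046 0 0 0.384 0" --pt "0.124 -0.169 -0.046 0 0 0.384 0" --pt "0.124 -0.169 -0.046 0 0 0.384 0" --pt "0.124 -0.169 -0.046 0 0 0.384 0" --pt "0.124 -0.169 -0.046 0 0 0.384 0"

```text
time: 2.5
ee_pos: [524.3, 110.9, 301.0]
orientation: [[0.0, -0.001, 1.0], [0.0, 1.0, 0.001], [-1.0, 0.0, 0.0]]
contact_force: [0.3, 0.7, -0.8]
opening: 1.003
```

>>> apply_moves --pt "0 0 0 0 0 0 0" --pt "0 0 0 0 0 0 0" --pt "0 0 0 0 0 0 0" --pt "0 0 0 0 0 0 0" --pt "0 0 0 0 0 0 0"

```text
time: 2.92
ee_pos: [523.0, 113.3, 301.6]
orientation: [[0.0, -0.001, 1.0], [0.0, 1.0, 0.001], [-1.0, 0.0, 0.0]]
contact_force: [-0.5, 0.1, -0.2]
opening: 1.005
```

```bash
python3 - <<'E'
from h import *
s=sensors.get_state(); print(s["time"],s["ee_pos"],s["orientation"],s["q"],s["contact_force"],s["torque"])
c=cam("wrist"); save(c,"w1.png",None,1.4)
print(proj(c,[[503,112,57],[503,112,43]]))
E
```

```text
2.9167 [522.98716219 113.32083675 301.6322494 ] [[ 3.72599740e-04 -1.30107593e-03  9.99999084e-01]
 [ 8.30186906e-05  9.99999150e-01  1.30104508e-03]
 [-9.99999927e-01  8.25338455e-05  3.72707437e-04]] [-4.59043089e-01  2.60075310e+01  8.60310848e+01  5.31673541e-03
  6.79400747e+01 -9.05355843e+01] [-0.54569993  0.07566853 -0.18191502] [ 0.0305473  -0.00105097  0.04529075]
[[282.86887954 191.58518039]
 [282.99712564 187.48878981]]
```

View pics/w1.png

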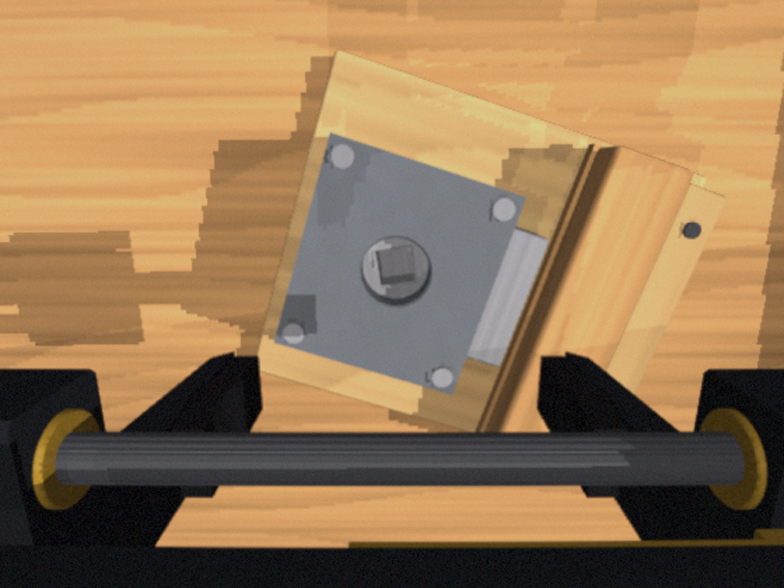

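```bash
python3 - <<'E'
from h import *
c=cam("wrist"); np.savez("w1.npz",image=c["image"],**{k:c[k] for k in["rvec","tvec","K","D","R"]})
pts=np.array([(330,133),(525,198),(455,394),(275,342)])/1.4
P=back(c,pts,57.); print(P.round(1), P.mean(0))
for i in range(4): print(np.linalg.norm(P[i]-P[i-1]),np.degrees(np.arctan2(*(P[i]-P[i-1])[1::-1])))
save(c,"w1a.png",(180,80,400,300),2.7)
save(c,"w1b.png",(250,155,320,225),8)
E
```

```text
[[444.1  83.7  57. ]
 [471.4 169.   57. ]
 [565.9 140.8  57. ]
 [539.   54.2  57. ]] [505.07929623 111.90823637  57.        ]
99.35684715206182 162.72136902419163
89.56399149673709 72.28047159200284
98.65056918296521 -16.57342756432511
90.77551560355704 -107.26313420492399
```

View pics/w1a.png

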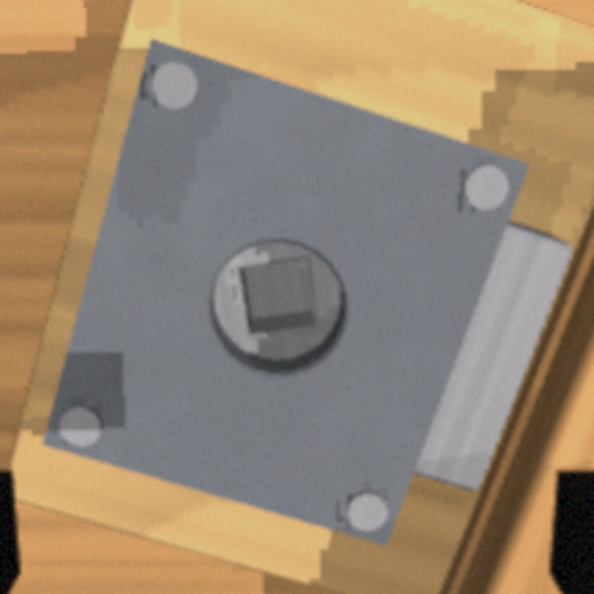

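View pics/w1b.png

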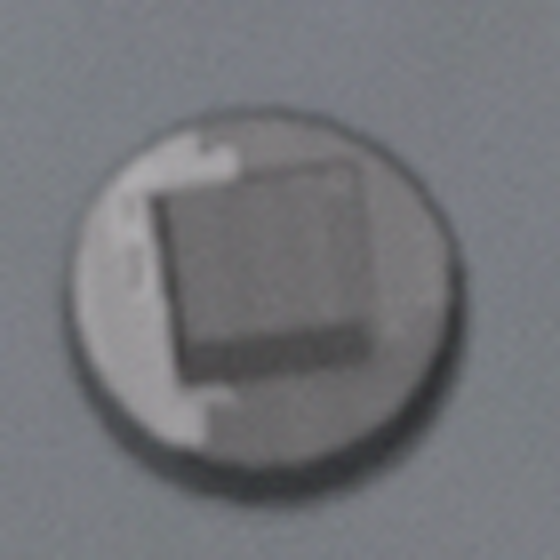

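```bash
cat >> h.py <<'E'
def sq(P):
    # square angle mod 90 & centre from 4 corners
    for i in range(4): 
        d=P[(i+1)%4]-P[i]; print("len %.1f ang %.1f"%(np.linalg.norm(d),np.degrees(np.arctan2(d[1],d[0]))%90))
    print("c",P.mean(0).round(1))
E
python3 - <<'E'
from h import *
f=np.load("w1.npz"); c={k:f[k] for k in f.files}
px=np.array([(155,195),(358,162),(378,357),(185,385)])/8+[250-.5,155-.5]
sq(back(c,px,43.))
# well rim: ellipse fit at z=57
r=np.array([(270,105),(72,290),(465,280),(270,465+35)])
px=np.array([(70,290),(465,280),(265,105),(270,500)])/8+[250-.5,155-.5]
P=back(c,px,57.);print(P.round(1),P.mean(0))
# bolts
b=np.array([(174,85),(486,188),(368,512),(80,426)])/2.7+[180-.5,80-.5]
sq(back(c,b,57.))
E
```

```text
len 17.3 ang 9.4
len 16.9 ang 6.3
len 16.7 ang 8.5
len 16.6 ang 8.3
c [504.1 112.   43. ]
[[502.5  96.1  57. ]
 [501.7 127.8  57. ]
 [487.7 111.8  57. ]
 [520.  112.2  57. ]] [502.97637681 111.95585164  57.        ]
len 74.8 ang 72.3
len 84.6 ang 72.6
len 74.9 ang 72.3
len 84.6 ang 72.5
c [505.1 111.3  57. ]
```

>>> apply_moves --pt "-0.023 -0.219 0 0 0 0 0" --pt "-0.023 -0.219 0 0 0 0 0" --pt "-0.023 -0.219 0 0 0 0 0" --pt "-0.023 -0.219 0 0 0 0 0" --pt "-0.023 -0.219 0 0 0 0 0"

```text
time: 3.43
ee_pos: [505.8, -52.8, 301.5]
orientation: [[0.0, -0.001, 1.0], [-0.0, 1.0, 0.001], [-1.0, -0.0, 0.0]]
contact_force: [-0.1, -0.2, -0.5]
opening: 1.0
```

>>> apply_moves --pt "-0.023 -0.219 0 0 0 0 0" --pt "-0.023 -0.219 0 0 0 0 0" --pt "-0.023 -0.219 0 0 0 0 0" --pt "-0.023 -0.219 0 0 0 0 0" --pt "-0.023 -0.219 0 0 0 0 0"

```text
time: 3.85
ee_pos: [488.7, -217.3, 301.5]
orientation: [[0.0, -0.001, 1.0], [-0.0, 1.0, 0.001], [-1.0, -0.0, 0.0]]
contact_force: [0.6, 0.2, 0.0]
opening: 0.998
```

>>> apply_moves --pt "0 0 0 0 0 0 0" --pt "0 0 0 0 0 0 0" --pt "0 0 0 0 0 0 0" --pt "0 0 0 0 0 0 0" --pt "0 0 0 0 0 0 0"

```text
time: 4.27
ee_pos: [489.3, -214.8, 301.4]
orientation: [[-0.0, -0.002, 1.0], [0.0, 1.0, 0.002], [-1.0, 0.0, -0.0]]
contact_force: [0.3, 0.2, -0.0]
opening: 0.998
```

```bash
python3 - <<'E'
from h import *
s=sensors.get_state(); print(s["time"],s["ee_pos"],s["q"],s["contact_force"],s["torque"])
c=cam("wrist"); np.savez("w2.npz",image=c["image"],**{k:c[k] for k in["rvec","tvec","K","D","R"]})
save(c,"w2.png",(180,80,400,300),2.7)
E
```

```text
4.2667 [ 489.26714562 -214.82343861  301.36998922] [-3.64085355e+01  2.59609250e+01  8.61684688e+01  5.86171220e-03
  6.78756683e+01 -1.26514919e+02] [ 0.29770753  0.17609535 -0.0302883 ] [0.03908515 0.04369689 0.00816343]
```

View pics/w2.png

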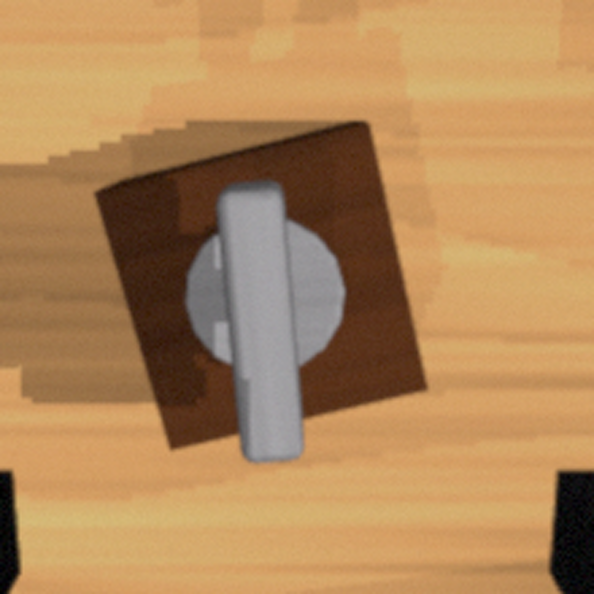

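```bash
python3 - <<'E'
from h import *
f=np.load("w2.npz"); c={k:f[k] for k in f.files}
u=lambda a:np.array(a)/2.7+[180-.5,80-.5]
print("nadir",proj(c,[[*(-c["R"].T@c["tvec"])[:2],0]]))
P=back(c,u([(219,190),(283,186),(302,457),(244,460)]),84.);sq(P)
a,b=(P[0]+P[1])/2,(P[2]+P[3])/2; print(a,b,np.degrees(np.arctan2(*(a-b)[1::-1])))
R=back(c,u([(96,191),(368,123),(427,388),(171,449)]),40.);sq(R)
print("collar l/r",back(c,u([(186,293),(345,293)]),45.), back(c,u([(262,375)]),45.))
E
```

```text
nadir [[285.151788   118.39728908]]
len 13.0 ang 3.6
len 58.4 ang 4.1
len 12.7 ang 3.2
len 58.4 ang 4.4
c [ 469.1 -219.5   84. ]
[ 440.01488704 -221.7020688    84.        ] [ 498.24259687 -217.34187594   84.        ] -175.7175840097775
len 69.0 ang 13.8
len 69.3 ang 14.2
len 69.5 ang 14.2
len 69.8 ang 13.8
c [ 469.9 -219.7   40. ]
collar l/r [[ 469.10728446 -239.45809559   45.        ]
 [ 469.04486079 -199.82426295   45.        ]] [[ 490.30832856 -220.60852297   45.        ]]
```

>>> apply_moves --pt "-0.0444 -0.0107 0 0 0 0.298 0" --pt "-0.0444 -0.0107 0 0 0 0.298 0" --pt "-0.0444 -0.0107 0 0 0 0.298 0" --pt "0 0 -0.1 0 0 0 0" --pt "0 0 -0.1 0 0 0 0"

```text
time: 4.73
ee_pos: [469.1, -220.4, 271.6]
orientation: [[0.002, -0.072, 0.997], [-0.001, 0.997, 0.072], [-1.0, -0.001, 0.002]]
contact_force: [1.0, 0.1, -0.0]
opening: 0.997
```

>>> apply_moves --pt "0 0 -0.085 0 0 0 0" --pt "0 0 -0.085 0 0 0 0" --pt "0 0 -0.085 0 0 0 0" --pt "0 0 -0.085 0 0 0 0" --pt "0 0 0 0 0 0 0"

```text
time: 5.15
ee_pos: [468.9, -220.1, 218.5]
orientation: [[-0.003, -0.072, 0.997], [0.002, 0.997, 0.072], [-1.0, 0.002, -0.003]]
contact_force: [-0.5, 0.4, 0.0]
opening: 1.0
```

>>> apply_moves --pt "0 0 0 0 0 0 0.4" --pt "0 0 0 0 0 0 0.5" --pt "0 0 0 0 0 0 0.6" --pt "0 0 0 0 0 0 0.7" --pt "0 0 0 0 0 0 0.8"

```text
time: 5.57
ee_pos: [469.1, -220.9, 220.8]
orientation: [[0.001, -0.072, 0.997], [-0.001, 0.997, 0.072], [-1.0, -0.001, 0.001]]
contact_force: [-0.1, 0.2, -0.0]
opening: 0.649
```

>>> apply_moves --pt "0 0 0 0 0 0 1" --pt "0 0 0 0 0 0 1" --pt "0 0 0 0 0 0 1" --pt "0 0 0 0 0 0 1" --pt "0 0 0 0 0 0 1"

```text
time: 5.98
ee_pos: [469.1, -221.0, 220.3]
orientation: [[-0.0, -0.071, 0.997], [0.0, 0.997, 0.071], [-1.0, 0.0, -0.0]]
contact_force: [-0.0, -0.8, 0.3]
opening: 0.266
```

>>> apply_moves --pt "0 0 0 0 0 0 1" --pt "0 0 0 0 0 0 1" --pt "0 0 0 0 0 0 1" --pt "0 0 0 0 0 0 1" --pt "0 0 0 0 0 0 1"

```text
time: 6.4
ee_pos: [469.1, -220.9, 220.2]
orientation: [[-0.0, -0.071, 0.997], [0.0, 0.997, 0.071], [-1.0, 0.0, -0.0]]
contact_force: [0.2, 0.1, 0.2]
opening: 0.16
```

>>> apply_moves --pt "0 0 0 0 0 0 1" --pt "0 0 0 0 0 0 1" --pt "0 0 0 0 0 0 1" --pt "0 0 0 0 0 0 1" --pt "0 0 0 0 0 0 1"

```text
time: 6.82
ee_pos: [469.1, -220.9, 220.2]
orientation: [[-0.0, -0.071, 0.997], [0.0, 0.997, 0.071], [-1.0, 0.0, -0.0]]
contact_force: [0.4, 1.0, -0.6]
opening: 0.158
```

```bash
python3 - <<'E'
from h import *
for i in range(3):
    c=cam("wrist"); s=sensors.get_state(); print(s["time"],s["ee_pos"],s["contact_force"],s["torque"],s["opening"])
save(c,"w3.png",None,1.4)
E
```

```text
6.8667 [ 469.06181102 -220.92320749  220.20981124] [ 0.27529873  0.64066928 -0.25420303] [ 0.15976579 -0.07282733  0.00727189] 0.1521561749726816
6.9167 [ 469.06837857 -220.92500598  220.21911043] [-0.36765256  0.82199394 -0.17190258] [ 0.1792668  -0.02831006 -0.03274685] 0.15123420036762783
6.9667 [ 469.06953106 -220.91423204  220.24537744] [ 0.75919204 -0.49862926  0.75938767] [ 0.22036986 -0.00751022  0.01999246] 0.15781075751777907
```

View pics/w3.png

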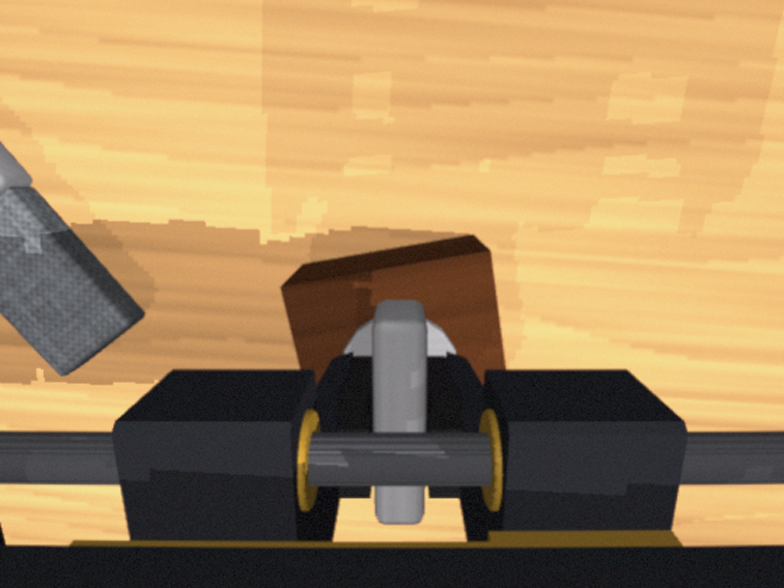

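```bash
python3 - <<'E'
from h import *
c=cam("wrist"); s=sensors.get_state(); R=s["orientation"];p=s["ee_pos"]
save(c,"w3b.png",(240,190,330,390),4)
u=lambda a:np.array(a)/1.4-.5
P=back(c,u([(375,302),(425,302),(424,522),(374,522)]),84.)
print((P-p)@R)
K=p+R@np.array([147,0,0]); print(K)
E
```

```text
[[136.23684221  -5.8983252  -33.87254967]
 [136.23721454   6.17229393 -33.87072051]
 [136.23691906   6.72523502  28.77477704]
 [136.23649524  -7.01442515  28.7749038 ]]
[ 469.07183638 -220.9262421    73.23685517]
```

View pics/w3b.png

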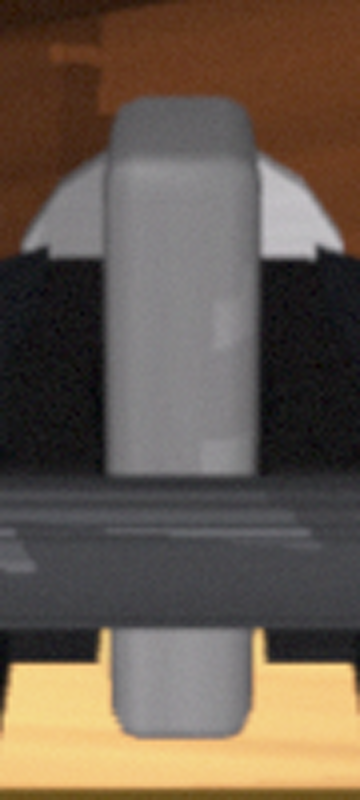

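```bash
python3 - <<'E'
from h import *
c=cam("wrist"); s=sensors.get_state(); R=s["orientation"];p=s["ee_pos"]
print((back(c,[(285,228.5),(285,374)],84.)-p)@R)
print((back(c,[(285,214)],60.)-p)@R)
print((back(c,[(266.5,235),(305,235),(268.5,365),(302.5,365)],84.)-p)@R)
E
```

```text
[[ 1.36229975e+02  5.04680109e-02 -2.91646876e+01]
 [ 1.36226504e+02  3.36986741e-02  2.95283560e+01]]
[[ 1.60229897e+02  3.84280816e-02 -2.78561585e+01]]
[[136.22946439  -6.29759792 -26.8310272 ]
 [136.23023967   6.91171552 -26.82894066]
 [136.22637511  -6.27098743  25.45407739]
 [136.22713781   6.72273902  25.45491155]]
```

>>> apply_moves --pt "0 0 0.05 0 0 0 1" --pt "0 0 0.1 0 0 0 1" --pt "0 0 0.15 0 0 0 1" --pt "0 0 0.15 0 0 0 1" --pt "0 0 0.15 0 0 0 1"

```text
time: 7.48
ee_pos: [468.9, -220.9, 311.7]
orientation: [[-0.0, -0.071, 0.997], [-0.0, 0.997, 0.071], [-1.0, -0.0, -0.0]]
contact_force: [0.1, -0.8, -1.0]
opening: 0.159
```

>>> apply_moves --pt "0.0 0.0 0 0 0 0 1" --pt "0.0235 0.1 0 0 0 0.085 1" --pt "0.0235 0.2218 0 0 0 0.085 1" --pt "0.0235 0.2218 0 0 0 0.085 1" --pt "0.0235 0.2218 0 0 0 0.085 1"

```text
time: 7.9
ee_pos: [482.9, -105.0, 309.7]
orientation: [[-0.001, -0.098, 0.995], [0.0, 0.995, 0.098], [-1.0, 0.0, -0.001]]
contact_force: [1.2, 0.4, -1.6]
opening: 0.157
```

>>> apply_moves --pt "0.0235 0.2218 0 0 0 0.085 1" --pt "0.0235 0.2218 0 0 0 0.085 1" --pt "0.0235 0.2218 0 0 0 0.085 1" --pt "0.0235 0.2218 0 0 0 0.085 1" --pt "0.0235 0.2218 0 0 0 0.085 1"

```text
time: 8.32
ee_pos: [500.5, 61.8, 309.8]
orientation: [[-0.001, -0.133, 0.991], [-0.0, 0.991, 0.133], [-1.0, 0.0, -0.001]]
contact_force: [-0.7, -0.5, -3.0]
opening: 0.154
```

>>> apply_moves --pt "0.0235 0.2218 0 0 0 0.085 1" --pt "0 0.1218 0 0 0 0 1" --pt "0 0 0 0 0 0 1" --pt "0 0 0 0 0 0 1" --pt "0 0 0 0 0 0 1"

```text
time: 8.73
ee_pos: [504.3, 111.1, 309.9]
orientation: [[-0.001, -0.139, 0.99], [-0.0, 0.99, 0.139], [-1.0, -0.0, -0.001]]
contact_force: [-0.0, 0.0, -1.8]
opening: 0.157
```

```bash
python3 - <<'E'
from h import *
for i in range(2):
    c=cam("wrist"); s=sensors.get_state(); print(s["time"],s["ee_pos"],s["contact_force"],s["torque"],s["opening"])
R=s["orientation"];p=s["ee_pos"];print(R)
save(c,"w4.png",None,1.4)
c=cam("side"); save(c,"s4.png",(200,180,400,400),2.6)
E
```

```text
8.7833 [504.3574698  110.77095619 310.00871131] [ 0.26771366  0.01402538 -1.94694216] [ 0.02056746 -0.01144553  0.04780629] 0.15351385526330683
8.8333 [504.40092485 110.68321899 310.07534229] [ 0.00628362 -0.47457037 -1.72129738] [ 0.04600849 -0.02779485 -0.01294577] 0.15277538966138166
[[-3.49763054e-04 -1.37588067e-01  9.90489476e-01]
 [-2.14229268e-04  9.90489524e-01  1.37587998e-01]
 [-9.99999916e-01 -1.64068637e-04 -3.75912032e-04]]
```

View pics/w4.png

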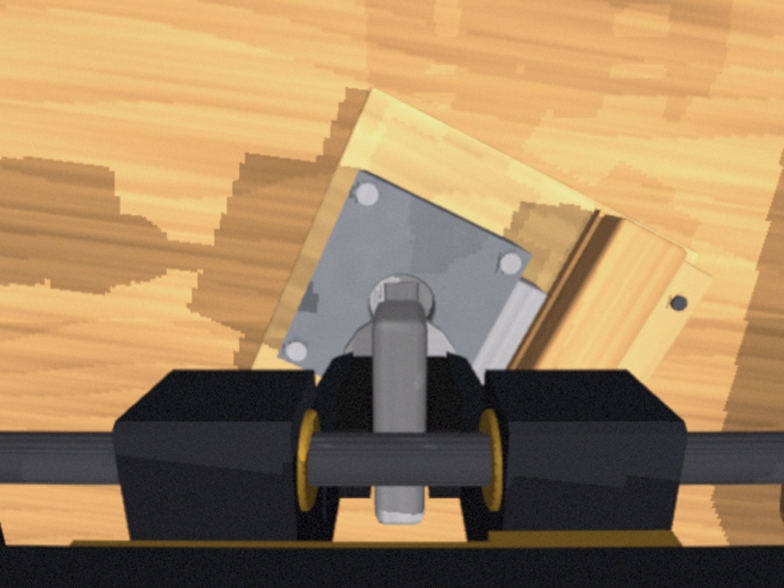

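View pics/s4.png

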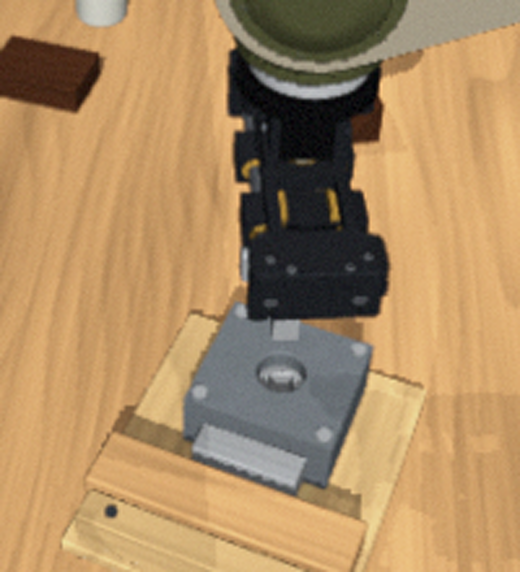

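```bash
python3 - <<'E'
from h import *
c=cam("wrist"); s=sensors.get_state(); print(s["ee_pos"])
np.savez("w4.npz",image=c["image"],p=s["ee_pos"],Rt=s["orientation"],**{k:c[k] for k in["rvec","tvec","K","D","R"]})
save(c,"w4b.png",(255,185,320,240),10)
save(c,"w4c.png",(190,100,390,270),4)
E
```

```text
[504.4201351  110.78130896 310.21172151]
```

View pics/w4b.png

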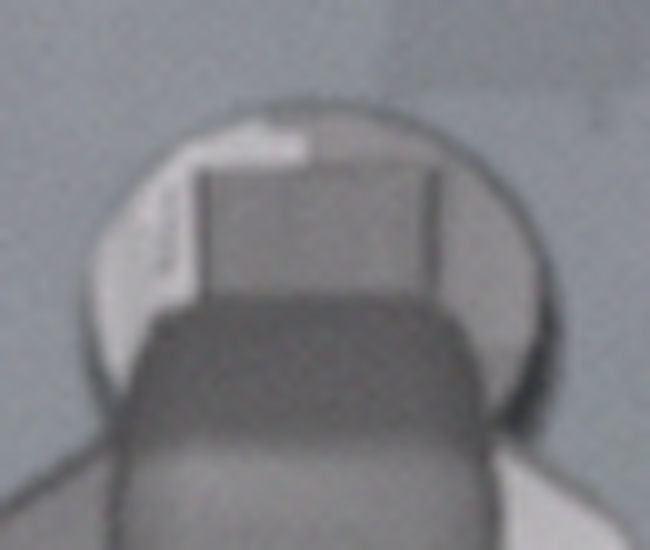

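View pics/w4c.png

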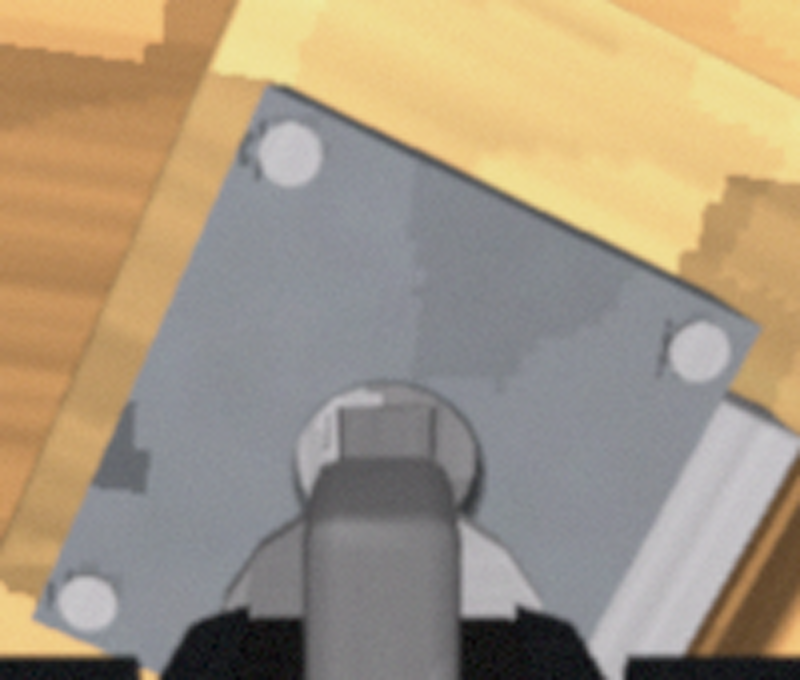

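```bash
python3 - <<'E'
from h import *
f=np.load("w4.npz"); c={k:f[k] for k in f.files};p,R=c["p"],c["Rt"]
u=lambda a:np.array(a)/10+[255-.5,185-.5]
P=back(c,u([(197,166),(440,164),(440,290),(196,290)]),43.);print(((P-p)@R).round(2)); print(P)
for i,j in((0,3),(1,2),(0,1)): print(np.degrees(np.arctan2(*(P[j]-P[i])[1::-1])))
W=back(c,u([(88,290),(552,290),(325,101)]),57.);print(((W-p)@R).round(2))
b=np.array([(290,154),(699,352),(87,603)])/4+[190-.5,100-.5]
B=back(c,b,57.);print(B.round(1),((B[1]+B[2])/2).round(1),((B[1]+B[2])/2-p)@R,[np.degrees(np.arctan2(*(B[j]-B[0])[1::-1])) for j in(1,2)])
E
```

```text
[[267.21  -7.85  -8.73]
 [267.21   9.41  -8.87]
 [267.21   9.5    0.39]
 [267.21  -7.99   0.39]]
[[496.83514972 101.77672725  43.        ]
 [494.31963335 118.8542196   43.        ]
 [503.48102635 120.21455739  43.        ]
 [505.88448066 102.88619947  43.        ]]
6.989733496737904
8.44590490696908
98.37941725210224
[[253.21 -14.85  -3.34]
 [253.21  16.54  -3.34]
 [253.21   1.17 -16.38]]
[[453.6  88.7  57. ]
 [476.2 159.8  57. ]
 [534.4  62.9  57. ]] [505.3 111.3  57. ] [253.21158135   0.46528795   0.96890002] [np.float64(72.35033476394132), np.float64(-17.675746094428145)]
```

>>> apply_moves --pt "-0.0037 0.0028 -0.04 0 0 0 1" --pt "0 0 -0.07 0 0 0 1" --pt "0 0 -0.08 0 0 0 1" --pt "0 0 -0.06 0 0 0 1" --pt "0 0 0 0 0 0 1"

```text
time: 9.35
ee_pos: [503.4, 111.9, 270.9]
orientation: [[-0.003, -0.139, 0.99], [0.0, 0.99, 0.139], [-1.0, 0.0, -0.003]]
contact_force: [-0.2, 0.8, -1.6]
opening: 0.157
```

>>> apply_moves --pt "0 0 0 0 0 0 1" --pt "0 0 0 0 0 0 1" --pt "0 0 0 0 0 0 1" --pt "0 0 0 0 0 0 1" --pt "0 0 0 0 0 0 1"

```text
time: 9.77
ee_pos: [503.8, 112.2, 273.1]
orientation: [[0.001, -0.139, 0.99], [-0.0, 0.99, 0.139], [-1.0, -0.0, 0.001]]
contact_force: [0.8, -0.5, -1.4]
opening: 0.161
```

```bash
python3 - <<'E'
from h import *
c=cam("wrist"); s=sensors.get_state(); print(s["time"],s["ee_pos"],s["contact_force"],s["torque"],s["opening"])
c=cam("side"); save(c,"s5.png",(240,260,360,360),6)
E
```

```text
9.8167 [503.78798317 112.17356503 273.04626525] [ 1.30293734 -0.37917649 -2.5615627 ] [0.03167852 0.07995533 0.01039251] 0.16058262127107226
```

View pics/s5.png

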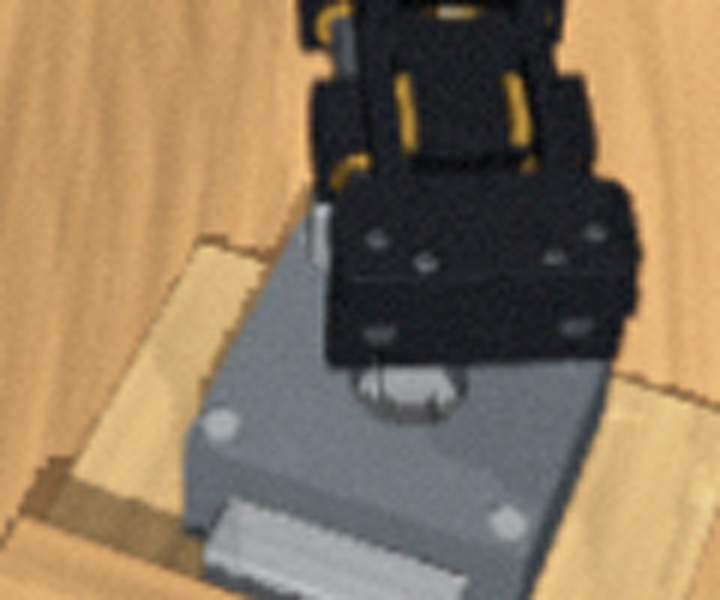

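>>> apply_moves --pt "0 -0.004 0 0 0 0 1" --pt "0 0 0 0 0 0 1" --pt "0 0 0 0 0 0 1" --pt "0 0 0 0 0 0 1" --pt "0 0 0 0 0 0 1"

```text
time: 10.28
ee_pos: [503.8, 111.6, 272.8]
orientation: [[0.0, -0.139, 0.99], [-0.0, 0.99, 0.139], [-1.0, -0.0, 0.0]]
contact_force: [0.2, -0.4, -1.6]
opening: 0.154
```

>>> apply_moves --pt "0 0 -0.02 0 0 0 1" --pt "0 0 -0.02 0 0 0 1" --pt "0 0 -0.02 0 0 0 1" --pt "0 0 -0.02 0 0 0 1" --pt "0 0 0 0 0 0 1"

```text
time: 10.7
ee_pos: [503.6, 111.6, 260.0]
orientation: [[-0.001, -0.139, 0.99], [-0.0, 0.99, 0.139], [-1.0, 0.0, -0.001]]
contact_force: [-0.2, 0.2, -1.4]
opening: 0.155
```

```bash
python3 - <<'E'
from h import *
for i in range(2):
    c=cam("wrist"); s=sensors.get_state(); print(s["time"],s["ee_pos"],s["contact_force"],s["torque"],s["opening"])
save(c,"w6.png",(230,180,340,260),7)
E
```

```text
10.75 [503.738366   111.56759598 260.3359061 ] [-0.89889942 -0.34557123 -0.67043882] [ 0.00930349 -0.0493972  -0.04486894] 0.15531025292485157
10.8 [503.77732916 111.59130143 260.56393238] [-0.42146907  0.16365404 -1.38605211] [0.00771877 0.00020642 0.03200322] 0.15388793623119784
```

View pics/w6.png

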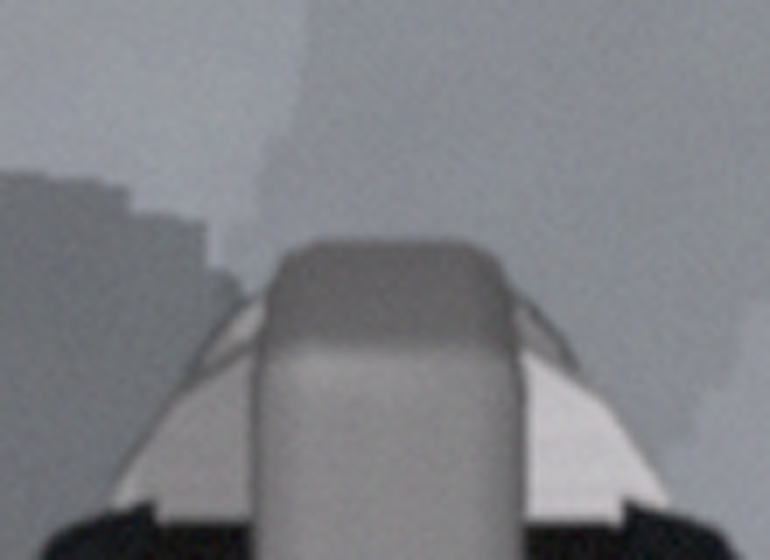

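>>> apply_moves --pt "0 0 -0.007 0 0 0 1" --pt "0 0 -0.007 0 0 0 1" --pt "0 0 -0.007 0 0 0 1" --pt "0 0 -0.007 0 0 0 1" --pt "0 0 -0.007 0 0 0 1"

```text
time: 11.22
ee_pos: [503.8, 111.6, 255.4]
orientation: [[-0.0, -0.139, 0.99], [-0.0, 0.99, 0.139], [-1.0, 0.0, -0.0]]
contact_force: [-0.4, -0.4, -2.4]
opening: 0.151
```

>>> apply_moves --pt "0 0 -0.005 0 0 0 1" --pt "0 0 -0.005 0 0 0 1" --pt "0 0 -0.005 0 0 0 1" --pt "0 0 0 0 0 0 1" --pt "0 0 0 0 0 0 1"

```text
time: 11.63
ee_pos: [503.8, 111.6, 253.2]
orientation: [[-0.0, -0.139, 0.99], [-0.0, 0.99, 0.139], [-1.0, 0.0, -0.0]]
contact_force: [-0.3, 0.3, -0.9]
opening: 0.158
```

>>> apply_moves --pt "0 0 -0.005 0 0 0 1" --pt "0 0 -0.005 0 0 0 1" --pt "0 0 -0.005 0 0 0 1" --pt "0 0 -0.005 0 0 0 1" --pt "0 0 0 0 0 0 1"

```text
time: 12.05
ee_pos: [503.7, 111.6, 250.1]
orientation: [[-0.0, -0.139, 0.99], [-0.0, 0.99, 0.139], [-1.0, 0.0, -0.0]]
contact_force: [-0.1, 0.5, -1.4]
opening: 0.157
```

```bash
python3 - <<'E'
from h import *
s=sensors.get_state(); print(s["time"],s["ee_pos"],s["contact_force"],s["torque"],s["opening"])
E
```

```text
12.05 [503.74753463 111.5583712  250.08982902] [-0.1347756   0.50609004 -1.43012016] [ 0.04208944 -0.04860653  0.01521631] 0.1574661145498989
```

In the socket, no contact force. Continue down toward home (TCP ≈ 237.2).

>>> apply_moves --pt "0 0 -0.01 0 0 0 1" --pt "0 0 -0.01 0 0 0 1" --pt "0 0 -0.01 0 0 0 1" --pt "0 0 -0.01 0 0 0 1" --pt "0 0 0 0 0 0 1"

```text
time: 12.47
ee_pos: [503.7, 111.6, 243.9]
orientation: [[-0.001, -0.139, 0.99], [-0.0, 0.99, 0.139], [-1.0, 0.0, -0.001]]
contact_force: [0.5, -0.1, -1.9]
opening: 0.158
```

>>> apply_moves --pt "0 0 -0.01 0 0 0 1" --pt "0 0 -0.01 0 0 0 1" --pt "0 0 -0.008 0 0 0 1" --pt "0 0 0 0 0 0 1" --pt "0 0 0 0 0 0 1"

```text
time: 12.88
ee_pos: [503.8, 111.6, 240.0]
orientation: [[-0.0, -0.139, 0.99], [-0.0, 0.99, 0.139], [-1.0, 0.0, -0.0]]
contact_force: [-0.8, -0.4, -2.0]
opening: 0.155
```

>>> apply_moves --pt "0 0 -0.004 0 0 0 1" --pt "0 0 -0.004 0 0 0 1" --pt "0 0 -0.004 0 0 0 1" --pt "0 0 0 0 0 0 1" --pt "0 0 0 0 0 0 1"

```text
time: 13.3
ee_pos: [503.8, 111.6, 238.2]
orientation: [[-0.0, -0.139, 0.99], [-0.0, 0.99, 0.139], [-1.0, 0.0, -0.0]]
contact_force: [-0.9, -0.1, -0.6]
opening: 0.156
```

>>> apply_moves --pt "0 0 -0.002 0 0 0 1" --pt "0 0 -0.002 0 0 0 1" --pt "0 0 -0.002 0 0 0 1" --pt "0 0 0 0 0 0 1" --pt "0 0 0 0 0 0 1"

```text
time: 13.72
ee_pos: [503.8, 111.6, 237.3]
orientation: [[-0.0, -0.139, 0.99], [-0.0, 0.99, 0.139], [-1.0, -0.0, -0.0]]
contact_force: [0.8, -0.1, -2.1]
opening: 0.158
```

>>> apply_moves --pt "0 0 -0.002 0 0 0 1" --pt "0 0 -0.002 0 0 0 1" --pt "0 0 0 0 0 0 1" --pt "0 0 0 0 0 0 1" --pt "0 0 0 0 0 0 1"

```text
time: 14.13
ee_pos: [503.8, 111.6, 237.2]
orientation: [[0.0, -0.139, 0.99], [-0.0, 0.99, 0.139], [-1.0, -0.0, 0.0]]
contact_force: [-1.8, -0.4, 4.2]
opening: 0.153
```

>>> apply_moves --pt "0 0 0 0 0 -0.25 1" --pt "0 0 0 0 0 -0.25 1" --pt "0 0 0 0 0 -0.25 1" --pt "0 0 0 0 0 -0.25 1" --pt "0 0 0 0 0 0 1"

```text
time: 14.55
ee_pos: [503.7, 111.6, 237.2]
orientation: [[0.0, -0.059, 0.998], [-0.0, 0.998, 0.059], [-1.0, -0.0, 0.0]]
contact_force: [-3.2, -1.2, 6.1]
opening: 0.154
```

```bash
cat > st.py <<'E'
from h import *
T=[];F=[]
for i in range(4):
    c=cam("wrist"); s=sensors.get_state(); T.append(s["torque"]);F.append(s["contact_force"])
R=s["orientation"]
print(s["time"],s["ee_pos"].round(2),"F",np.mean(F,0).round(2),"T",np.mean(T,0).round(3),"op",round(s["opening"],3),"yaw",np.degrees(np.arctan2(R[1,2],R[0,2])).round(2))
E
python3 st.py
```

```text
14.75 [503.7  111.56 237.2 ] F [-2.68 -0.8   5.95] T [-0.069  0.421  0.076] op 0.157 yaw 3.43
```

>>> apply_moves --pt "-0.002 0 0 0 0 -0.3 1" --pt "0 0 0 0 0 -0.3 1" --pt "0 0 0 0 0 -0.3 1" --pt "0 0 0 0 0 -0.3 1" --pt "0 0 0 0 0 -0.3 1"

```text
time: 15.17
ee_pos: [503.5, 111.5, 237.2]
orientation: [[0.001, 0.061, 0.998], [-0.001, 0.998, -0.061], [-1.0, -0.0, 0.001]]
contact_force: [-1.5, -1.2, 5.3]
opening: 0.156
```

```bash
python3 st.py
```

```text
15.3667 [503.53 111.49 237.19] F [-1.24 -0.62  4.78] T [-0.173  0.305  0.166] op 0.158 yaw -3.44
```

>>> apply_moves --pt "0 0 0 0 0 -0.4 1" --pt "0 0 0 0 0 -0.4 1" --pt "0 0 0 0 0 -0.4 1" --pt "0 0 0 0 0 -0.4 1" --pt "0 0 0 0 0 -0.4 1"

```text
time: 15.78
ee_pos: [503.5, 111.5, 237.2]
orientation: [[0.001, 0.22, 0.976], [-0.0, 0.976, -0.22], [-1.0, -0.0, 0.001]]
contact_force: [-1.5, -1.1, 5.7]
opening: 0.158
```

```bash
python3 st.py; python3 - <<'E'
from h import *
c=cam("wrist"); save(c,"w7.png",None,1.4)
E
```

```text
15.9833 [503.53 111.52 237.19] F [-1.83 -1.15  5.09] T [-0.085  0.237  0.153] op 0.159 yaw -12.61
```

View pics/w7.png

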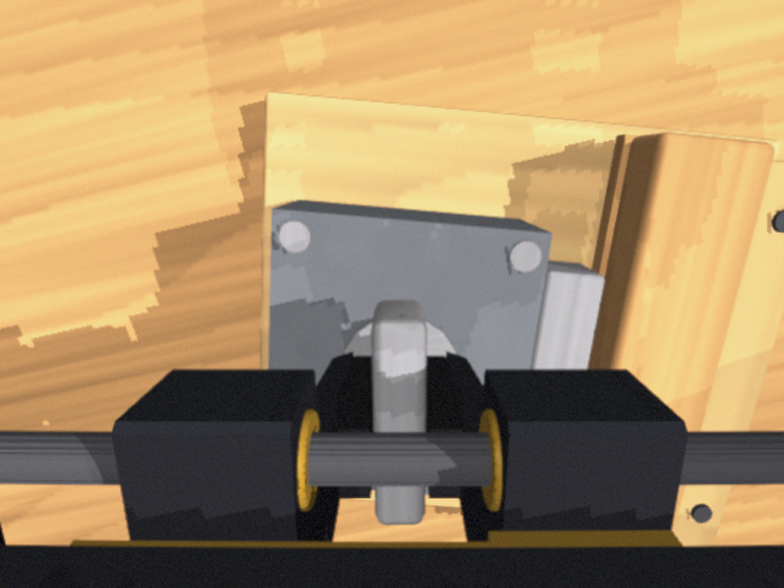

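>>> apply_moves --pt "0 0 0 0 0 -0.3 1" --pt "0 0 0 0 0 -0.3 1" --pt "0 0 0 0 0 -0.3 1" --pt "0 0 0 0 0 -0.3 1" --pt "0 0 0 0 0 0 1"

```text
time: 16.45
ee_pos: [503.5, 111.5, 237.2]
orientation: [[0.001, 0.312, 0.95], [-0.0, 0.95, -0.312], [-1.0, -0.0, 0.001]]
contact_force: [-1.4, -0.0, 4.5]
opening: 0.153
```

```bash
python3 st.py
```

```text
16.65 [503.54 111.54 237.19] F [-1.51 -0.57  5.75] T [-0.126  0.244  0.142] op 0.157 yaw -18.11
```

>>> apply_moves --pt "0 0 0 0 0 -0.12 1" --pt "0 0 0 0 0 -0.12 1" --pt "0 0 0 0 0 -0.12 1" --pt "0 0 0 0 0 0 1" --pt "0 0 0 0 0 0 1"

```text
time: 17.07
ee_pos: [503.5, 111.5, 237.2]
orientation: [[0.001, 0.338, 0.941], [-0.0, 0.941, -0.338], [-1.0, -0.0, 0.001]]
contact_force: [-2.0, -0.7, 5.8]
opening: 0.158
```

```bash
python3 st.py
```

```text
17.2667 [503.55 111.54 237.2 ] F [-1.42 -0.55  5.14] T [-0.113  0.258  0.197] op 0.153 yaw -19.75
```

>>> apply_moves --pt "0 0 0 0 0 -0.12 1" --pt "0 0 0 0 0 -0.12 1" --pt "0 0 0 0 0 0 1" --pt "0 0 0 0 0 0 1" --pt "0 0 0 0 0 0 1"

```text
time: 17.68
ee_pos: [503.5, 111.5, 237.2]
orientation: [[0.001, 0.356, 0.935], [-0.0, 0.935, -0.356], [-1.0, 0.0, 0.001]]
contact_force: [-1.3, -1.6, 5.2]
opening: 0.155
```

```bash
python3 st.py
```

```text
17.8833 [503.54 111.55 237.21] F [-1.59 -0.45  4.98] T [-0.078  0.259  0.205] op 0.155 yaw -20.85
```

>>> apply_moves --pt "0 0 0 0 0 -0.12 1" --pt "0 0 0 0 0 -0.12 1" --pt "0 0 0 0 0 0 1" --pt "0 0 0 0 0 0 1" --pt "0 0 0 0 0 0 1"

```text
time: 18.3
ee_pos: [503.5, 111.5, 237.2]
orientation: [[0.001, 0.374, 0.927], [-0.0, 0.927, -0.374], [-1.0, 0.0, 0.001]]
contact_force: [-1.1, -0.0, 5.1]
opening: 0.152
```

```bash
python3 st.py; python3 - <<'E'
from h import *
c=cam("wrist"); save(c,"w8.png",(340,120,500,280),4)
c=cam("side"); save(c,"s8.png",(220,280,380,420),5)
E
```

```text
18.5 [503.54 111.56 237.18] F [-1.45 -0.48  4.75] T [-0.086  0.257  0.163] op 0.156 yaw -21.95
```

View pics/w8.png

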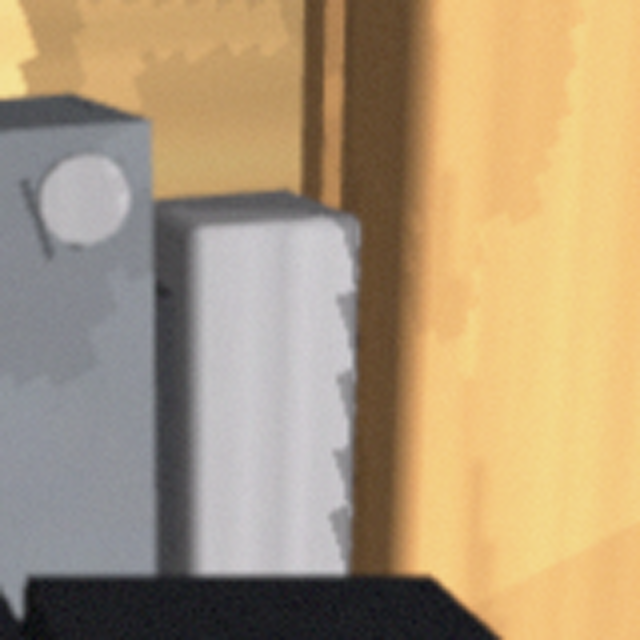

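View pics/s8.png

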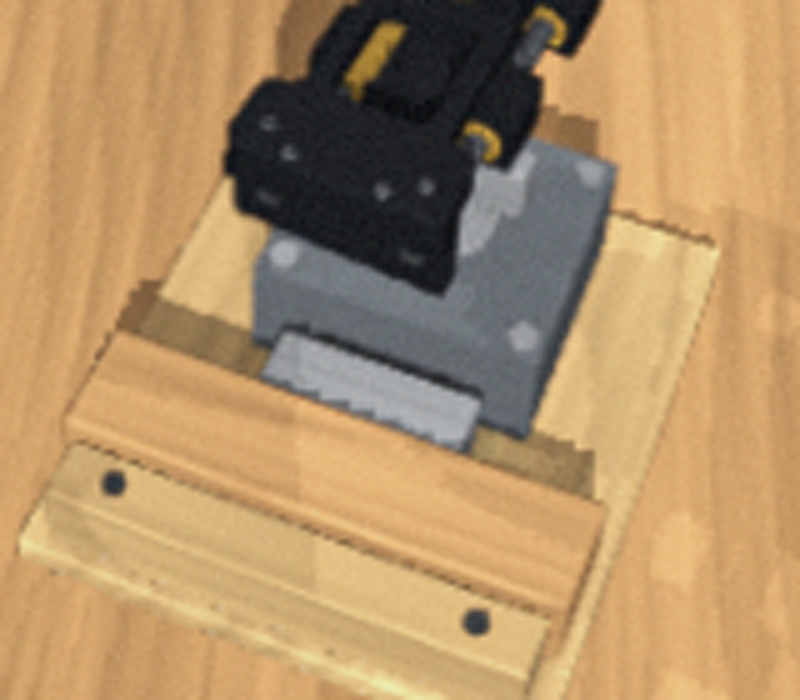

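>>> apply_moves --pt "0 0 0 0 0 -0.12 1" --pt "0 0 0 0 0 -0.12 1" --pt "0 0 0 0 0 0 1" --pt "0 0 0 0 0 0 1" --pt "0 0 0 0 0 0 1"

```text
time: 19.02
ee_pos: [503.5, 111.6, 237.2]
orientation: [[0.001, 0.392, 0.92], [-0.0, 0.92, -0.392], [-1.0, 0.0, 0.001]]
contact_force: [-1.1, -0.5, 4.6]
opening: 0.153
```

```bash
python3 st.py
```

```text
19.2167 [503.53 111.56 237.19] F [-1.25 -0.15  5.48] T [-0.089  0.25   0.2  ] op 0.158 yaw -23.05
```

>>> apply_moves --pt "0 0 0 0 0 -0.12 1" --pt "0 0 0 0 0 0 1" --pt "0 0 0 0 0 0 1" --pt "0 0 0 0 0 0 1" --pt "0 0 0 0 0 0 1"

```text
time: 19.63
ee_pos: [503.5, 111.6, 237.2]
orientation: [[0.001, 0.4, 0.916], [-0.0, 0.916, -0.4], [-1.0, 0.0, 0.001]]
contact_force: [-2.1, 0.1, 4.4]
opening: 0.156
```

```bash
python3 st.py
```

```text
19.8333 [503.55 111.55 237.19] F [-1.22 -0.49  5.2 ] T [-0.079  0.252  0.216] op 0.157 yaw -23.6
```

>>> apply_moves --pt "0 0 0 0 0 -0.12 1" --pt "0 0 0 0 0 0 1" --pt "0 0 0 0 0 0 1" --pt "0 0 0 0 0 0 1" --pt "0 0 0 0 0 0 1"

```text
time: 20.25
ee_pos: [503.6, 111.6, 237.2]
orientation: [[0.001, 0.409, 0.912], [-0.0, 0.912, -0.409], [-1.0, 0.0, 0.001]]
contact_force: [-1.6, -0.8, 6.2]
opening: 0.157
```

```bash
python3 st.py
```

```text
20.45 [503.52 111.58 237.19] F [-1.24 -0.7   5.57] T [-0.096  0.282  0.2  ] op 0.153 yaw -24.15
```

>>> apply_moves --pt "0 0 0 0 0 -0.12 1" --pt "0 0 0 0 0 0 1" --pt "0 0 0 0 0 0 1" --pt "0 0 0 0 0 0 1" --pt "0 0 0 0 0 0 1"

```text
time: 20.87
ee_pos: [503.5, 111.6, 237.2]
orientation: [[0.001, 0.418, 0.908], [-0.0, 0.908, -0.418], [-1.0, 0.0, 0.001]]
contact_force: [-0.5, -1.2, 4.7]
opening: 0.154
```

```bash
python3 st.py
```

```text
21.0667 [503.54 111.56 237.18] F [-1.57 -0.31  4.79] T [-0.062  0.239  0.202] op 0.157 yaw -24.7
```

>>> apply_moves --pt "0 0 0 0 0 -0.12 1" --pt "0 0 0 0 0 0 1" --pt "0 0 0 0 0 0 1" --pt "0 0 0 0 0 0 1" --pt "0 0 0 0 0 0 1"

```text
time: 21.48
ee_pos: [503.5, 111.6, 237.2]
orientation: [[0.001, 0.427, 0.904], [-0.0, 0.904, -0.427], [-1.0, 0.0, 0.001]]
contact_force: [-1.4, -0.4, 5.2]
opening: 0.157
```

```bash
python3 st.py;python3 - <<'E'
from h import *
c=cam("wrist"); save(c,"w9.png",(340,120,500,280),4)
save(c,"w9b.png",(240,190,330,390),4)
E
```

```text
21.6833 [503.55 111.55 237.18] F [-1.31 -0.65  4.46] T [-0.068  0.263  0.228] op 0.156 yaw -25.25
```

View pics/w9.png

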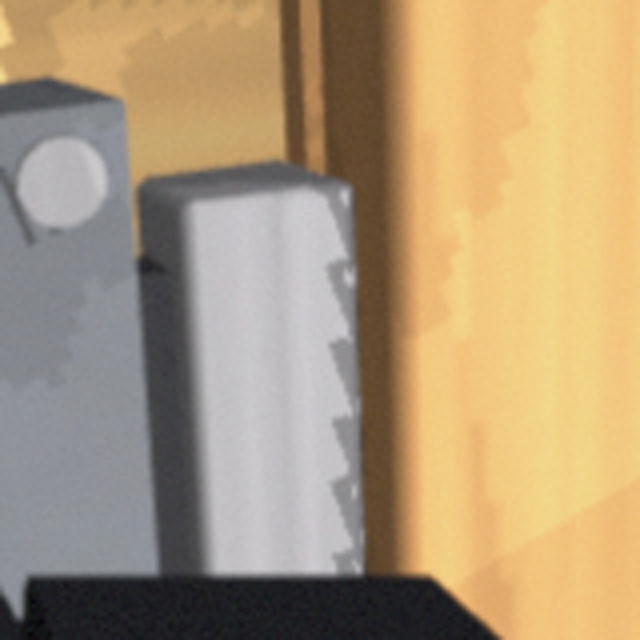

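View pics/w9b.png

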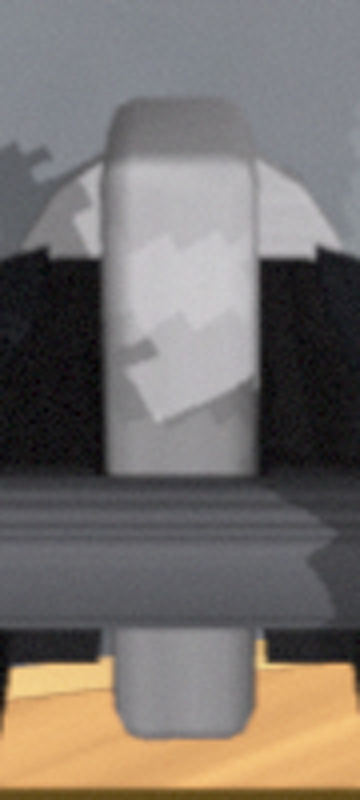

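```bash
cat > jw.py <<'E'
from h import *
c0=np.array([503.9,111.6]);a=np.radians(-17.65);J=np.array([[np.cos(a),-np.sin(a)],[np.sin(a),np.cos(a)]])
def tj(c,px,z): return ((back(c,px,z)[:,:2]-c0)@J).round(2)
E
python3 - <<'E'
from jw import *
c=cam("wrist")
u=lambda a:np.array(a)/4+[340-.5,120-.5]
print("jaw front",tj(c,u([(352,200),(362,550)]),38.),"jaw back",tj(c,u([(185,210),(203,550)]),38.))
print("rail",tj(c,u([(393,200),(405,550)]),48.),"housing edge",tj(c,u([(125,110),(155,550)]),57.))
print("rail foot",tj(c,u([(327,150)]),12.))
E
```

```text
jaw front [[-31.01  76.93]
 [ 16.68  76.88]] jaw back [[-32.51  55.89]
 [ 13.8   55.56]]
rail [[-32.28  78.02]
 [ 12.85  78.56]] housing edge [[-48.    45.  ]
 [  4.64  44.89]]
rail foot [[-33.72  83.43]]
```

```bash
python3 - <<'E'
from jw import *
f=np.load("w1.npz"); c={k:f[k] for k in f.files}
c["image"]=f["image"]; save(c,"w1j.png",(300,120,460,320),4)
E
```

```text
(no output)
```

View pics/w1j.png

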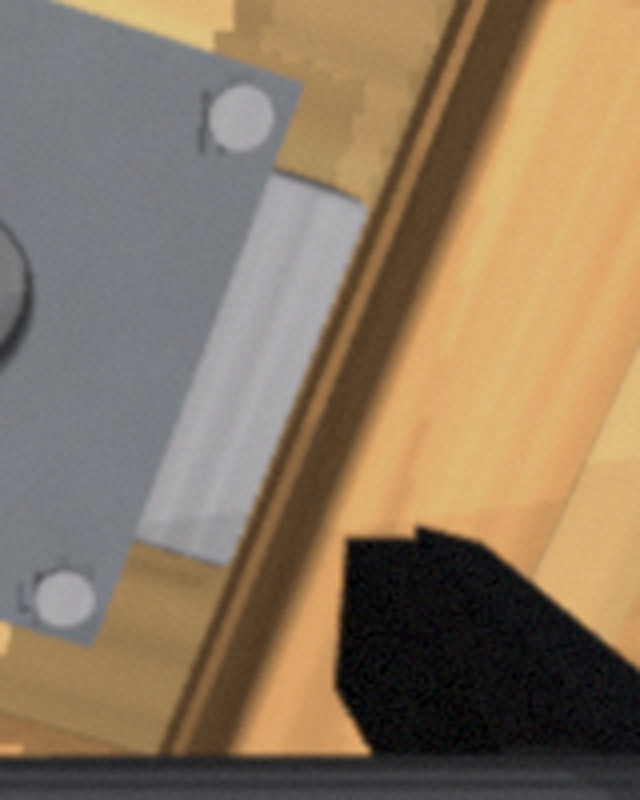

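```bash
python3 - <<'E'
from jw import *
f=np.load("w1.npz"); c={k:f[k] for k in f.files}
u=lambda a:np.array(a)/4+[300-.5,120-.5]
print("jaw front",tj(c,u([(366,208),(233,555)]),38.),"rail",tj(c,u([(530,25),(385,378)]),48.),"housing",tj(c,u([(302,85),(97,645)]),57.),"railfoot",tj(c,u([(372,208)]),12.))
E
```

```text
jaw front [[-33.17  67.53]
 [ 33.48  68.35]] rail [[-68.93  78.23]
 [ -7.71  78.25]] housing [[-48.8   44.66]
 [ 50.    45.67]] railfoot [[-32.29  77.14]]
```

>>> apply_moves --pt "0 0 0 0 0 -0.08 1" --pt "0 0 0 0 0 0 1" --pt "0 0 0 0 0 0 1" --pt "0 0 0 0 0 0 1" --pt "0 0 0 0 0 0 1"

```text
time: 22.2
ee_pos: [503.5, 111.6, 237.2]
orientation: [[0.001, 0.432, 0.902], [-0.0, 0.902, -0.432], [-1.0, 0.0, 0.001]]
contact_force: [-1.2, 0.1, 5.7]
opening: 0.155
```

```bash
python3 st.py
```

```text
22.4 [503.54 111.57 237.21] F [-1.32 -0.49  5.28] T [-0.075  0.238  0.283] op 0.155 yaw -25.61
```

>>> apply_moves --pt "0 0 0 0 0 -0.08 1" --pt "0 0 0 0 0 0 1" --pt "0 0 0 0 0 0 1" --pt "0 0 0 0 0 0 1" --pt "0 0 0 0 0 0 1"

```text
time: 22.82
ee_pos: [503.5, 111.6, 237.2]
orientation: [[0.001, 0.438, 0.899], [-0.0, 0.899, -0.438], [-1.0, 0.0, 0.001]]
contact_force: [-0.5, -1.2, 5.0]
opening: 0.157
```

```bash
python3 st.py
```

```text
23.0167 [503.54 111.57 237.2 ] F [-1.31 -0.16  5.14] T [-0.062  0.257  0.326] op 0.156 yaw -25.97
```

>>> apply_moves --pt "0 0 0 0 0 -0.08 1" --pt "0 0 0 0 0 0 1" --pt "0 0 0 0 0 0 1" --pt "0 0 0 0 0 0 1" --pt "0 0 0 0 0 0 1"

```text
time: 23.43
ee_pos: [503.5, 111.6, 237.2]
orientation: [[0.001, 0.444, 0.896], [-0.0, 0.896, -0.444], [-1.0, 0.0, 0.001]]
contact_force: [-1.3, -0.2, 5.5]
opening: 0.159
```

```bash
python3 st.py
```

```text
23.6333 [503.55 111.56 237.19] F [-1.54 -0.49  5.21] T [-0.065  0.251  0.359] op 0.158 yaw -26.33
```

>>> apply_moves --pt "0 0 0 0 0 -0.08 1" --pt "0 0 0 0 0 0 1" --pt "0 0 0 0 0 0 1" --pt "0 0 0 0 0 0 1" --pt "0 0 0 0 0 0 1"

```text
time: 24.05
ee_pos: [503.5, 111.6, 237.2]
orientation: [[0.001, 0.449, 0.893], [-0.0, 0.893, -0.449], [-1.0, -0.0, 0.001]]
contact_force: [-1.8, -0.6, 5.4]
opening: 0.153
```

```bash
python3 st.py;python3 - <<'E'
from h import *
c=cam("wrist"); save(c,"w10.png",(340,120,500,280),4)
E
```

```text
24.25 [503.54 111.6  237.19] F [-1.44 -0.68  4.89] T [-0.099  0.234  0.406] op 0.156 yaw -26.69
```

View pics/w10.png

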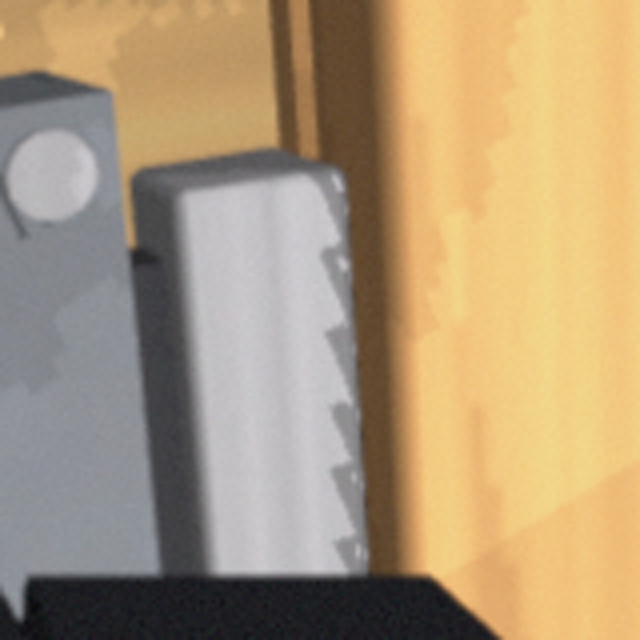

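>>> apply_moves --pt "0 0 0 0 0 0.19 1" --pt "0 0 0 0 0 0.19 1" --pt "0 0 0.002 0 0 0 1" --pt "0 0 0 0 0 0 1" --pt "0 0 0 0 0 0 1"

```text
time: 24.72
ee_pos: [503.6, 111.6, 237.2]
orientation: [[0.001, 0.423, 0.906], [-0.0, 0.906, -0.423], [-1.0, 0.0, 0.001]]
contact_force: [-0.1, -0.6, 3.3]
opening: 0.152
```

```bash
python3 st.py;python3 - <<'E'
from jw import *
c=cam("wrist"); save(c,"w11.png",(340,120,500,280),4)
E
```

```text
24.9167 [503.55 111.52 237.2 ] F [-0.5  -0.61  4.19] T [-0.103  0.106  0.062] op 0.157 yaw -25.02
```

View pics/w11.png

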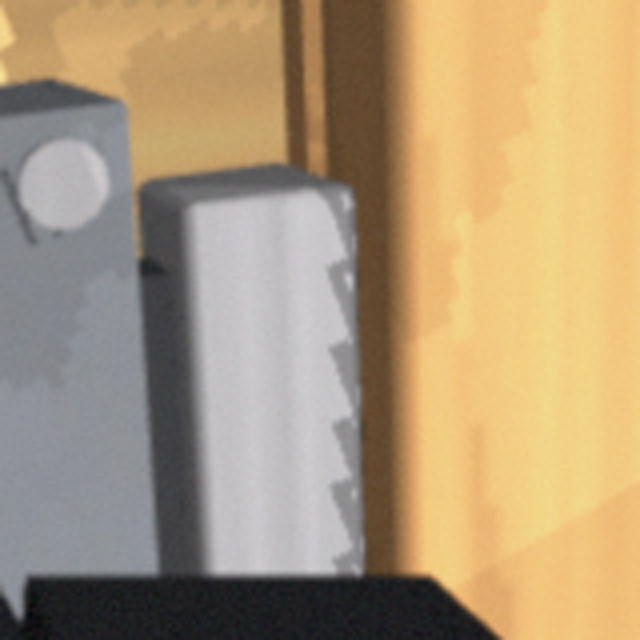

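>>> apply_moves --pt "0 0 0.002 0 0 0 0.84" --pt "0 0 0 0 0 0 0.82" --pt "0 0 0 0 0 0 0.78" --pt "0 0 0 0 0 0 0.7" --pt "0 0 0 0 0 0 0.6"

```text
time: 25.38
ee_pos: [503.4, 111.6, 237.2]
orientation: [[-0.0, 0.423, 0.906], [0.0, 0.906, -0.423], [-1.0, -0.0, -0.0]]
contact_force: [-0.6, -0.1, 0.4]
opening: 0.347
```

>>> apply_moves --pt "0 0 0 0 0 0 0.4" --pt "0 0 0 0 0 0 0.2" --pt "0 0 0 0 0 0 0.1" --pt "0 0 0 0 0 0 0.1" --pt "0 0 0 0 0 0 0.1"

```text
time: 25.8
ee_pos: [503.5, 111.6, 237.4]
orientation: [[0.0, 0.423, 0.906], [-0.0, 0.906, -0.423], [-1.0, 0.0, 0.0]]
contact_force: [-0.4, -0.1, 0.5]
opening: 0.725
```

>>> apply_moves --pt "0 0 0.03 0 0 0 0.1" --pt "0 0 0.05 0 0 0 0.1" --pt "0 0 0.1 0 0 0 0.1" --pt "0 0 0.15 0 0 0 0.1" --pt "0 0 0.2 0 0 0 0.1"

```text
time: 26.22
ee_pos: [503.2, 111.5, 317.2]
orientation: [[-0.003, 0.423, 0.906], [0.0, 0.906, -0.423], [-1.0, -0.001, -0.003]]
contact_force: [0.3, 0.2, -0.6]
opening: 0.9
```

>>> apply_moves --pt "0.05 0 0.05 0 0 0 0.1" --pt "0.05 0 0 0 0 0 0.1" --pt "0.05 0 0 0 0 0 0.1" --pt "0 0 0 0 0 0 0.1" --pt "0 0 0 0 0 0 0.1"

```text
time: 26.63
ee_pos: [526.1, 111.5, 323.1]
orientation: [[-0.002, 0.423, 0.906], [0.0, 0.906, -0.423], [-1.0, -0.001, -0.002]]
contact_force: [-0.4, 0.0, -0.6]
opening: 0.902
```

```bash
python3 st.py;python3 - <<'E'
from jw import *
c=cam("wrist"); save(c,"w12.png",None,1.4)
np.savez("w12.npz",image=c["image"],**{k:c[k] for k in["rvec","tvec","K","D","R"]})
c=cam("side"); save(c,"s12.png",(200,260,380,420),4.2)
E
```

```text
26.8333 [525.77 111.61 323.82] F [0.48 0.09 0.12] T [0.008 0.008 0.031] op 0.902 yaw -25.01
```

View pics/w12.png

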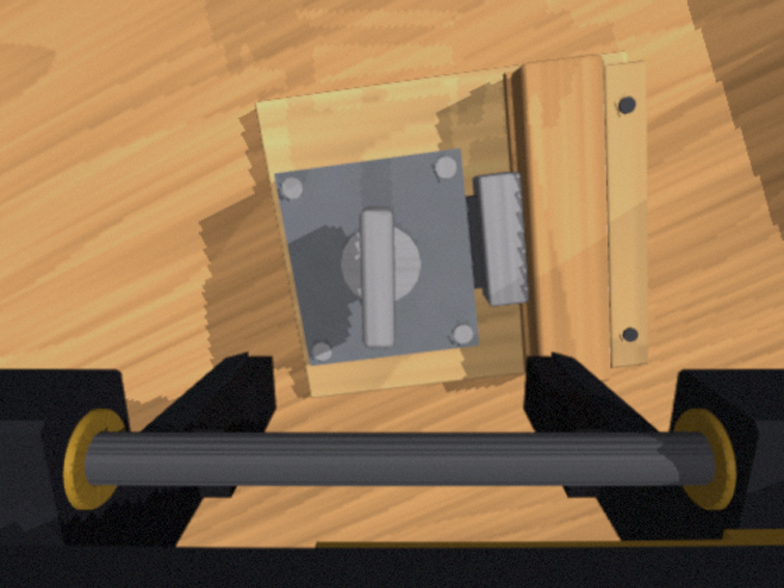

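View pics/s12.png

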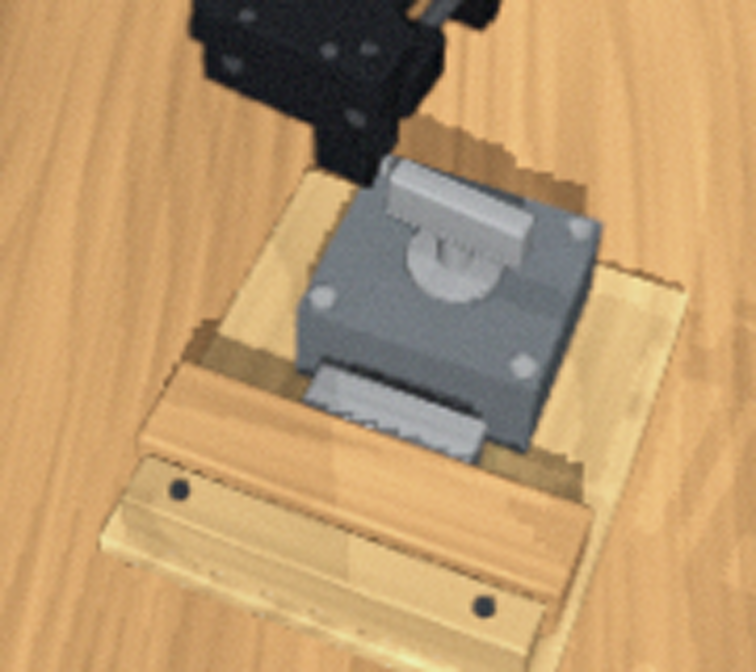

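```bash
python3 - <<'E'
from jw import *
f=np.load("w12.npz"); c={k:f[k] for k in f.files}; save(c,"w12j.png",(325,110,395,250),5)
E
```

```text
(no output)
```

View pics/w12j.png

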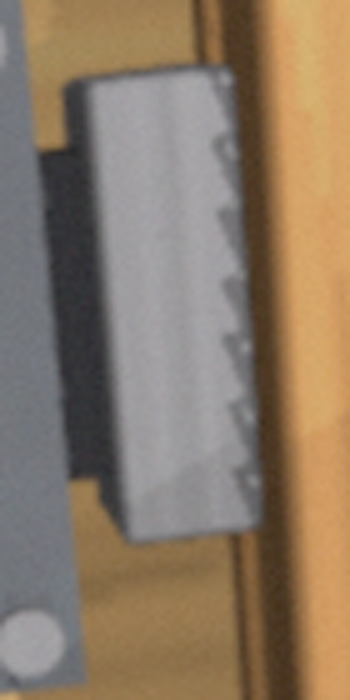

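```bash
python3 - <<'E'
from jw import *
f=np.load("w12.npz"); c={k:f[k] for k in f.files}
u=lambda a:np.array(a)/5+[325-.5,110-.5]
print("jaw front",tj(c,u([(233,90),(262,520)]),38.),"back",tj(c,u([(80,90),(118,520)]),38.))
print("rail top edge",tj(c,u([(262,100),(292,520)]),48.),"housing",tj(c,u([(22,30),(85,680)]),57.))
print("rail/board line",tj(c,u([(198,30),(245,650)]),12.))
E
```

```text
jaw front [[-30.26  76.41]
 [ 34.86  76.49]] back [[-33.07  54.36]
 [ 32.02  54.42]]
rail top edge [[-28.91  78.06]
 [ 32.46  78.63]] housing [[-42.64  44.6 ]
 [ 50.19  44.83]]
rail/board line [[-38.82  77.5 ]
 [ 65.46  78.09]]
```

```bash
python3 - <<'E'
from h import *
c=cam("top"); save(c,"t12.png",None,1.4)
print(job.close_job())
E
```

```text
the job is handed in; nothing more can be done
None
```

View pics/t12.png

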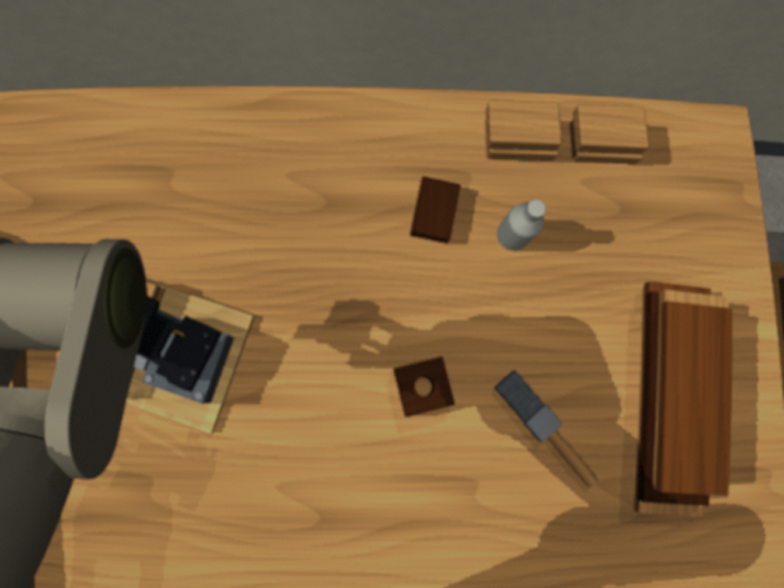

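The key is standing seated in the socket, the jaw is closed on the rail as far as I could measure, and the gripper is clear. I handed the job in at about 27 s of the 72 s allowed.

- **Grasp and seating:** I lifted the key from its rest and lowered it into the well without meeting resistance. It reached contact at the expected home height with about 6 N.
- **Closing the jaw:** I turned the key clockwise about 34°. The torque was level at about 0.2 N m, then rose steadily to 0.4 N m while the jaw stopped moving, which I took as the stop. I then eased back about 1.7° and released it; the jaw stayed put.
- **Last checks:** The key is upright with its collar flat on the housing. The gripper is about 80 mm above where it let go. The glue bottle, offcut and brush look unmoved in the top view.
- **Jaw travel:** It measured about 8.5–9 mm against the nominal 8.8.
- **One disagreement:** The rail's edge measured 1–2 mm beyond the jaw's front. I put that down to the edge rounding and calibration error, because the jaw no longer moved as the torque rose.

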